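Slide the syrup bottle into its counter holder

TASK

Two small wooden bottle holders stand on the table; one already has its dark syrup bottle. Push the other dark syrup bottle, the one standing out in the open, across the table into the empty holder until it is fully home against the back board. Push it gently and low on the body so that it slides standing up; do not grip it, lift it or tip it over, and leave everything else on the table alone.

Things in the scene. Friction and masses are not known exactly. Their poses are not given: they have to be found in the camera images.
- bottle: dark syrup bottle with a white cap standing loose in the open, in neither holder: 56 mm diameter, 193 mm tall, about 0.4 kg, straight-sided on the lower half; origin at the centre of its underside, z up; its yaw means nothing. Pushed high on its body it tips; pushed within about 30 mm of the table it slides.
- empty_holder: the empty holder: fixed to the table, no floor (bottles slide in on the table top). Origin at table level where the centre of a bottle stands when fully home, 1 mm short of the back board; x points level into the holder (push direction), y left, z up. 70 mm wide inside, open to -x; side rails 9 mm thick, 32 mm high, ending at x = -13 mm; back board face at x = +29 mm, 75 mm high, its bar to 98 mm.
- full_holder: the other, identical holder, with a bottle in it; same axes. It stands beside the empty one, to its left or its right
- held_bottle: bystander: a loose bottle just like the first, already standing in the full holder; origin at the centre of its underside
- pickle_jar: bystander: greenish jar with white lid, 68 mm diameter, 122 mm tall, loose; origin at the centre of its underside
- small_tape: bystander: roll of tape lying flat, 66 mm diameter, 24 mm high, loose; origin at the centre of its underside
- red_marker: bystander: marker pen with a red cap, 125 mm long (along its y), 17 mm thick, lying loose; origin at the centre of its underside
- berry_jar: bystander: purple berry jar with grey lid, 70 mm diameter, 86 mm tall, loose; origin at the centre of its underside
- peg: bystander: wooden clothes peg, 72 mm long (along its y), 13 mm wide, 10 mm high, lying loose; origin at the centre of its underside
Mind the look-alikes: they are no part of the job. What is shaped like the bottle but red is not meant.

How it is judged:
At the end, for the whole second after the job is handed in: The bottle stands upright (within 0.06 rad) and at rest on the table in the holder that was empty, its centre within 12 mm of the fully-home point; nothing else loose has moved more than 15 mm (horizontal distance between bottle and empty_holder below 0.012 m and angle between bottle's own z axis and vertical below 0.06 rad and height (world z) of bottle below 0.006 m and linear speed of bottle below 0.02 m/s and distance of each of held_bottle, pickle_jar, small_tape, red_marker, berry_jar, peg from where it was at the start of the episode below 0.015 m); the robot touches nothing.
It fails at once if the bottle is tipped (more than 0.25 rad) (angle between bottle's own z axis and vertical above 0.25 rad).
It fails at once if the bottle is lifted off the table (height (world z) of bottle above 0.012 m).
It fails at once if the bottle is gripped (the grasp point between the fingers comes within 18 mm of the bottle's axis, below its top) (horizontal distance between the grasp point and bottle below 0.018 m and height (world z) of the grasp point below 0.195 m).
It fails at once if the bottle is rammed (fingers press it with more than 40 N) (contact force between the fingers and bottle above 40 N).
It fails at once if another thing is disturbed (moved more than 15 mm) (distance of any of held_bottle, pickle_jar, small_tape, red_marker, berry_jar, peg from where it was at the start of the episode above 0.015 m).
It also fails if it takes over 40 s, if anything falls off the work surface, if the arm or the gripper's body presses on something with over 40 N, if the wrist force passes 120 N, or if a joint passes its speed limit or range.

ROBOT

A 6-joint arm with a two-finger parallel gripper is mounted at the origin on a cart in front of the work surface, level with it; the furniture and walls round the work are solid. World frame = base frame: x ahead of the robot, y to its left, z up, the work surface at z = 0. Lengths are in m, angles in rad, forces in N, time in s.
With the tool pointing down it reaches from about 0.3 to 0.775 m from the base axis. Payload 14.6 kg.
Tool frame: the origin (TCP) lies midway between the tips of the shut fingers; the grasp point (between the pads) lies 19 mm behind it (ctrl.pinch_z is the distance from the TCP to the grasp point, in m); z points along the fingers, y is the line along which they close (so a half turn about z gives the same grasp; the last joint's range is limited). The gripper opens to 94 mm and grips with 3 to 60 N. Pads are 16 mm wide; open, the fingers measure 119 mm over their backs; the gripper's body (75 mm by 177 mm) begins 78 mm behind the grasp point.
Start: joints at [-1.168, 0.3, 1.521, -0, 1.321, -0.067], TCP at [0.249, -0.49, 0.205] pointing down, gripper open.
Joint ranges: [-3.03, 3.03], [-0.79, 2.21], [0.23, 2.52], [-1.04, 4.18], [0, 3.07], [-2.55, 2.55]. Speed limits (rad/s): [2.22, 2.22, 2.57, 3.14, 3.14, 3.14].

INTERFACE

Orientations are given as [roll, pitch, yaw] about the fixed x, y, z axes, in that order (R = Rz(yaw) Ry(pitch) Rx(roll)).
In Python, from station import ctrl gives the robot as it stands.
- The arm moves only by the tool jog_arm, never from a script. Its argument "motion" is a list of rows, each a list of 7 numbers: the shift along the tool's x, y, z in m, then the turn, a rotation vector about the tool's x, y, z in rad, then the opening, from -1 (shut) to 1 (fully open). In form: [[tx, ty, tz, rx, ry, rz, gripper], ...]. A call has 1 to 5 rows; each row shifts and turns the commanded pose from where the row before left it, along the tool's axes as they then stand; what a row does not reach is not made up. A row lasts 1/10 s, in which the tool goes at most 50 mm and 8.59 degrees, less where a joint would pass 70% of its speed; a pose out of reach is approached as far as the arm can. A call is refused whole if a number of a shift passes 0.05 or a number of a turn 0.15, either way. A call with a gripper value outside its range is refused whole. The fingers move at their own pace and stop on an object; "squeeze" is the grip in N (left out, the last holds). Time passes only in rows, so rows that do not move let the fingers close. It gives the time, the measured TCP pose, the force, the opening and the grip force at its end, in the units of the state.
- ctrl.get_obs(): the state, without advancing time (a new reading comes with each control period).
- ctrl.camera(name): name is "scene" or "top" or "wrist"; returns the picture (420x560x3 uint8, red, green, blue); there is no depth.
- ctrl.camera_model(name): a dict with "intrinsics" (3x3 intrinsics, pixels), "k1" (the pictures are not rectified: a ray, as slopes to the right and down, at radius r is drawn at 1 + k1 r^2 times it, then the intrinsics apply), "rvec" (rotation vector, rad) and "tvec" (3), from world to camera coordinates, as OpenCV has them. Camera axes: x right, y down, z forward; pixel columns grow to the right and rows downward; lengths in m; the calibration is good to about 2 mm. A picture is of the moment at which its call begins: read the wrist's pose just before it. camera_model takes no time and is no camera call; for the wrist camera it gives the pose at the moment of the call.
- ctrl.hand_in(): hands the job in; it is judged then, once.
The state is a dict: "time_s": time; "qpos": joint angles; "joint_vel": joint speeds; "tau": joint torques, N m; "ee_pos": TCP position; "eef_rot": TCP orientation; "force": force on the tool from outside, world axes, zero at the start; "moment": the same for the moment, N m; "grip_width": finger opening in m; "grip_force": force on a finger pad.
Only numpy, scipy, OpenCV 4.12 (cv2) and the standard library are available. Lean on these libraries where they do the work, as an engineer would, in place of code of your own. Each camera call takes 0.05 s, during which the arm holds its last target. There are 200 camera calls.

## Working session

There is one attempt and no reset: what is moved stays moved. The work goes in short steps, Python scripts to look and compute and a tool call to move; the robot and the scene stay as the last step left them, time stands still between calls to the robot, and variables do not carry over. Pictures are saved under pics/ and viewed, at most 10 in all, crops included, and the job is handed in when it is done.

Besides the shell and the picture viewer there is one more tool, called after "Request:" in YAML: its name, and indented under it one key for each argument. jog_arm: Moves the arm, as the interface text tells. Its arguments: {"type":"object","properties":{"motion":{"type":"array"},"squeeze":{"type":"number"}},"required":["motion"]}

```bash
mkdir -p pics; cat > h.py <<'E'
import numpy as np, cv2
from station import ctrl
def ray(cam,uv):
    m=ctrl.camera_model(cam);K=np.array(m["intrinsics"]);R=cv2.Rodrigues(np.array(m["rvec"],float))[0];t=np.array(m["tvec"],float).ravel()
    p=cv2.undistortPoints(np.array([[uv]],float),K,np.array([m["k1"],0,0,0,0.]))[0,0]
    return -R.T@t, R.T@np.array([p[0],p[1],1])
def at(cam,uv,z):
    o,d=ray(cam,uv); return o+d*(z-o[2])/d[2]
def proj(cam,P):
    m=ctrl.camera_model(cam)
    return cv2.projectPoints(np.array(P,float).reshape(-1,1,3),np.array(m["rvec"],float),np.array(m["tvec"],float),np.array(m["intrinsics"],float),np.array([m["k1"],0,0,0,0.]))[0][:,0]
def snap(cam,name):
    im=ctrl.camera(cam); cv2.imwrite(f"pics/{name}.png",im[:,:,::-1]); return im
E
python3 - <<'E'
from h import *
snap("scene","s1");snap("top","t1")
for c in("scene","top"):print(ray(c,(280,210)))
print(ctrl.get_obs())
E
```

```text
(array([-0.18756657,  0.90303865,  0.78469233]), array([ 0.58673946, -0.61809713, -0.52384852]))
(array([0.36784701, 0.07435574, 1.46725081]), array([ 0.12567398, -0.00205585, -0.99218536]))
{'time_s': 0.1, 'qpos': array([-1.16759690e+00,  3.00406769e-01,  1.52150868e+00, -9.83028212e-06,
        1.32070402e+00, -6.65898234e-02]), 'joint_vel': array([-0.00033203, -0.00251412, -0.00212942, -0.00015305, -0.00075596,
       -0.00088022]), 'tau': array([ 1.39057465e-03, -5.32643580e+01, -3.53282261e+01,  7.09800376e-02,
        2.35068554e-02, -6.60486262e-05]), 'ee_pos': array([ 0.24889258, -0.49020028,  0.20495225]), 'eef_rot': array([-3.14056748e+00, -5.88237916e-05,  4.69791654e-01]), 'force': array([ 0.53072808, -0.66473765,  1.13761584]), 'moment': array([0.03507568, 0.0002116 , 0.03224902]), 'grip_force': 0.0, 'grip_width': 0.09394441561200297}
```

View pics/s1.png

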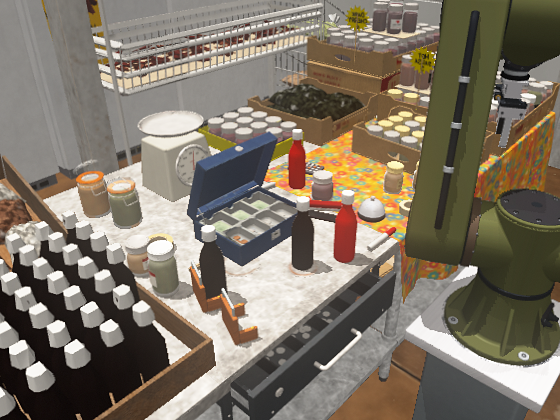

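View pics/t1.png

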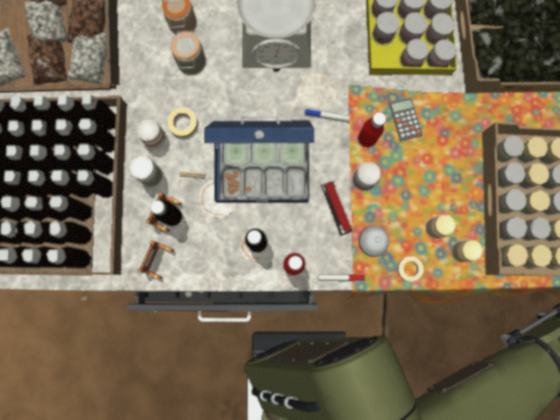

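The scene view shows the loose bottle at about (303,240), the full holder at (210,280) and the empty one at (237,318). In the top view the bottle cap is at (255,237), the empty holder at (155,258), the full one at (164,211), and the red look-alike's cap at (294,263).

```bash
python3 - <<'E'
from h import *
t=cv2.imread("pics/t1.png");s=cv2.imread("pics/s1.png")
a=cv2.resize(t[185:290,125:315],None,fx=4,fy=4,interpolation=cv2.INTER_CUBIC)
b=cv2.resize(s[190:350,180:400],None,fx=3.6,fy=3.6,interpolation=cv2.INTER_CUBIC)
cv2.imwrite("pics/tc.png",a);cv2.imwrite("pics/sc.png",b)
print("bottle cap",at("top",(256,236),.193), at("scene",(305,198),.193)); print("red",at("top",(294,262),.193))
print("held",at("top",(158.5,206),.193),"eh",at("top",(155,258),0))
E
```

```text
bottle cap [0.46833864 0.12802293 0.193     ] [0.46800315 0.12592087 0.193     ]
red [0.40743301 0.03981425 0.193     ]
held [0.53999051 0.35893558 0.193     ] eh [0.42491325 0.40828704 0.        ]
```

View pics/tc.png

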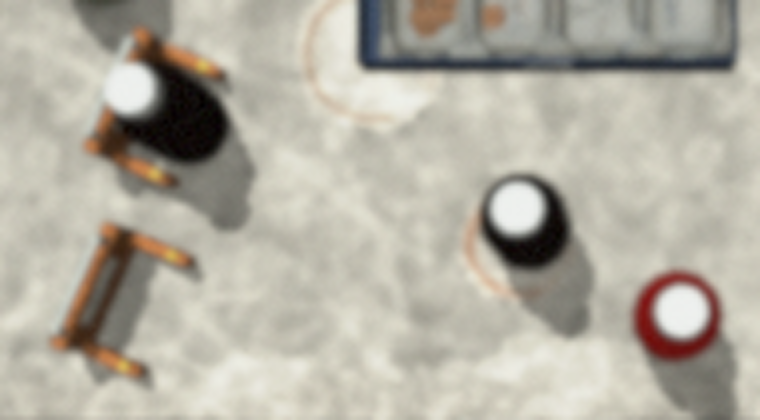

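View pics/sc.png

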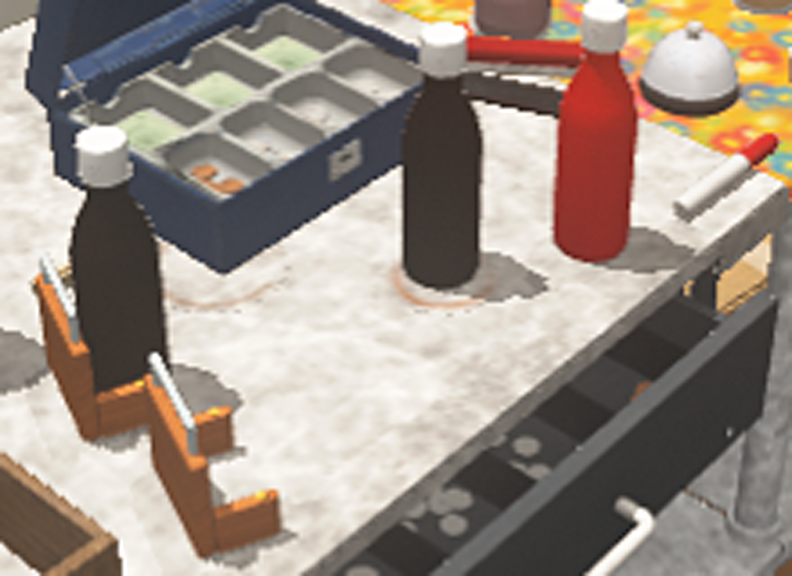

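```bash
cat > fit.py <<'E'
from h import *
from scipy.optimize import least_squares
T=lambda u,v:(125+(u+.5)/4-.5,185+(v+.5)/4-.5); S=lambda u,v:(180+(u+.5)/3.6-.5,190+(v+.5)/3.6-.5)
def W(p,P):
    c,s=np.cos(p[2]),np.sin(p[2]);P=np.array(P,float);return np.c_[p[0]+c*P[:,0]-s*P[:,1],p[1]+s*P[:,0]+c*P[:,1],P[:,2]]
L=[-.013,.0395,.032];Rr=[-.013,-.0395,.032]
obs=[("top",L,T(143,372)),("top",Rr,T(193,264)),("scene",L,S(272,495)),("scene",Rr,S(225,408))]
def res(p,o=obs): return np.concatenate([proj(c,W(p,[P]))[0]-uv for c,P,uv in o])
r=least_squares(res,[.43,.40,1.15]);p=r.x
if __name__=="__main__":
    print("holder",p,np.degrees(p[2]),r.fun.round(1))
    wires=[]
    for sy in(1,-1):
        for y in(.035,.044): wires.append([[.029,sy*y,.032],[-.013,sy*y,.032],[-.013,sy*y,0],[.029,sy*y,0]])
    wires+=[[[.029,.044,0],[.029,.044,.075],[.029,-.044,.075],[.029,-.044,0]],[[.029,.044,.098],[.029,-.044,.098]]]
    th=np.linspace(0,6.283,40)
    C=lambda x,y,r,z:np.c_[x+r*np.cos(th),y+r*np.sin(th),0*th+z]
    B=[.468,.127]
    # bottle axis: cap circle ~ z .193
    W3=[W(p,w) for w in wires]+[C(*B,.028,0.0),C(*B,.028,.09),C(p[0],p[1],.028,0)]
    out=[]
    for cam,pn,f,x0,y0,w,h in(("top","t1",4,125,185,190,75*4//3),("scene","s1",3.6,180,190,220,160)):
        im=cv2.imread(f"pics/{pn}.png")[y0:y0+h,x0:x0+w];im=cv2.resize(im,None,fx=f,fy=f,interpolation=cv2.INTER_CUBIC)
        for w3 in W3: cv2.polylines(im,[((proj(cam,w3)-[x0,y0]+.5)*f-.5).round().astype(int)],False,(0,255,0),1)
        cv2.imwrite(f"pics/ov_{cam}.png",im); out.append(im)
    a=cv2.resize(out[0][:,:500],(500,400))[:, :500]; b=out[1]
    wd=b.shape[1]; can=np.zeros((600,800,3),np.uint8)
    can[:300,:800]=cv2.resize(out[0],(800,int(out[0].shape[0]*800/out[0].shape[1])))[:300]
    bb=b[60:576-0]; bb=b[230:530,:]; can[300:600,:wd]=bb
    cv2.imwrite("pics/ov.png",can)
    print("edge",at("top",(150,289),0),at("top",(250,289),0))
    d=np.array([np.cos(p[2]),np.sin(p[2])])
    for k in(.1,.15,.2,.25,.3):print(k,p[:2]-k*d)
E
python3 fit.py
```

```text
holder [0.41539343 0.38561115 1.1523122 ] 66.02262573670495 [-1.5 -0.7 -1.4 -1.2  1.1 -0.9  1.6  0. ]
edge [0.34201156 0.42024598 0.        ] [0.342295   0.15210695 0.        ]
0.1 [0.37475585 0.29424055]
0.15 [0.35443706 0.24855525]
0.2 [0.33411826 0.20286995]
0.25 [0.31379947 0.15718465]
0.3 [0.29348068 0.11149935]
```

View pics/ov.png

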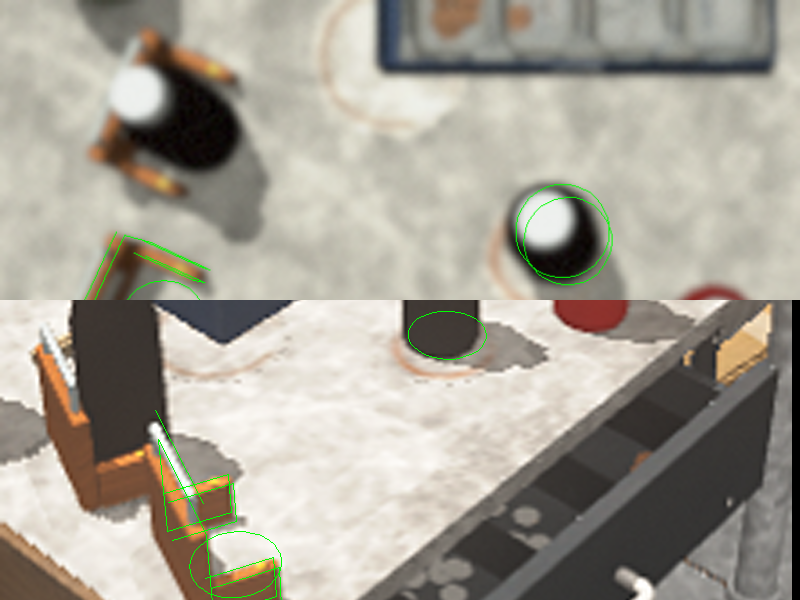

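Overlay: the bottle model sits about 4 mm too far right in the top view, and the holder fits within about 3 mm at yaw 66°. I'll plan an arc push with the fingers as a shallow V cradle, the tool tilted 35° so its body clears the bottle.

```bash
cat > plan.py <<'E'
from h import *
from scipy.spatial.transform import Rotation as Ro
H=np.array([.416,.384]);psi=np.radians(66.2);B=np.array([.468,.130]);OFF=.027;TH=np.radians(35)
u=lambda a:np.array([np.cos(a),np.sin(a)])
def path(B,R,kend):
    E=H-kend*u(psi);C=E+R*u(psi-np.pi/2)   # clockwise turn, centre on the right
    d=B-C;D=np.hypot(*d);
    # tangent from B: arc point angle
    g=np.arctan2(d[1],d[0]);best=None
    for s in(1,-1):
        a=g+s*np.arccos(R/D);h=a-np.pi/2;P=C+R*u(a)
        if np.dot(P-B,u(h))>0: best=(h,P,C,E)
    return best
def pose(b,h,z=.018,back=0,th=TH):
    p=b-(OFF+back)*u(h);return np.r_[p,z],Ro.from_euler("xyz",[np.pi,-th,h])
def row(a,b):
    return np.r_[a[1].inv().apply(b[0]-a[0]),(a[1].inv()*b[1]).as_rotvec()]
def cur():
    o=ctrl.get_obs();return np.array(o["ee_pos"]),Ro.from_euler("xyz",o["eef_rot"])
def go(a,b,n):
    """n equal world steps from a to b -> rows, and the end"""
    dr=(b[1]*a[1].inv()).as_rotvec();out=[];c=a
    for i in range(1,n+1):
        t=(a[0]+(b[0]-a[0])*i/n,Ro.from_rotvec(dr*i/n)*a[1]);r=row(c,t).round(3);out.append(r)
        c=(c[0]+c[1].apply(r[:3]),c[1]*Ro.from_rotvec(r[3:]))
    return out,c
def show(rs,g):
    for r in rs:print("["+",".join(f"{x:g}" for x in r)+f",{g}]",end=",\n")
E
python3 - <<'E'
from plan import *
for R in(.1,.15,.2):
    h,P,C,E=path(B,R,.06);print(R,np.degrees(h),P,E)
S=lambda u,v:(180+u/3.6,190+v/3.6)
b=at("scene",S(222,272),0);print("box corner",b)
print([(z,proj("scene",[[b[0],b[1],z]])[0].round(1)) for z in(.03,.05,.07,.09)],S(222,215))
h=path(B,.15,.06)[0]
c=cur();up=(np.r_[c[0][:2],.3],c[1]);mid=pose(B,h,z=.3,back=.035);print("mid",mid[0])
r,c=go(c,up,2);show(r,-.1)
r,c=go(c,mid,15);show(r,-.1)
E
```

```text
0.1 -236.66775471941156 [0.39973342 0.23379858] [0.39178728 0.32910242]
0.15 -211.61065801775118 [0.45040958 0.14082621] [0.39178728 0.32910242]plan.py:11: RuntimeWarning: invalid value encountered in arccos
  a=g+s*np.arccos(R/D);h=a-np.pi/2;P=C+R*u(a)
Traceback (most recent call last):
TypeError: cannot unpack non-iterable NoneType object
```

```bash
python3 - <<'E'
from plan import *
for R in(.06,.08):
    h,P,C,E=path(B,R,.055);print(R,np.degrees(h)%360,P,E)
S=lambda u,v:(180+u/3.6,190+v/3.6)
b=at("scene",S(222,272),0);print("box corner",b)
print([(z,proj("scene",[[b[0],b[1],z]])[0].round(1)) for z in(.03,.05,.07,.09)],S(222,215))
h=path(B,.07,.055)[0]
c=cur();up=(np.r_[c[0][:2],.3],c[1]);mid=pose(B,h,z=.3,back=.035);print("mid",mid[0])
r,c=go(c,up,2);show(r,-.1)
r,c=go(c,mid,15);show(r,-.1)
E
```

```text
0.06 115.55253010737331 [0.39457118 0.28358419] [0.39380501 0.33367722]
0.08 118.15749017190188 [0.39646948 0.26364185] [0.39380501 0.33367722]
box corner [0.57950119 0.24078032 0.        ]
[(0.03, array([241. , 256.2])), (0.05, array([240.5, 249.7])), (0.07, array([240.1, 243.2])), (0.09, array([239.6, 236.6]))] (241.66666666666666, 249.72222222222223)
mid [0.49594094 0.07465288 0.3       ]
[0,-0,-0.048,0,0,0,-0.1],
[0,-0,-0.047,0,0,0,-0.1],
[0.032,-0.026,0,0.032,0.032,-0.101,-0.1],
[0.034,-0.023,0.002,0.032,0.032,-0.101,-0.1],
[0.036,-0.019,0.004,0.031,0.032,-0.101,-0.1],
[0.038,-0.015,0.005,0.032,0.031,-0.101,-0.1],
[0.039,-0.011,0.007,0.032,0.032,-0.101,-0.1],
[0.04,-0.007,0.008,0.032,0.032,-0.101,-0.1],
[0.039,-0.003,0.01,0.032,0.032,-0.101,-0.1],
[0.04,0.002,0.012,0.031,0.032,-0.101,-0.1],
[0.039,0.006,0.012,0.032,0.032,-0.101,-0.1],
[0.037,0.01,0.013,0.032,0.032,-0.101,-0.1],
[0.036,0.014,0.015,0.032,0.032,-0.101,-0.1],
[0.034,0.019,0.014,0.032,0.031,-0.101,-0.1],
[0.031,0.022,0.015,0.031,0.032,-0.101,-0.1],
[0.028,0.026,0.016,0.032,0.032,-0.101,-0.1],
[0.025,0.028,0.015,0.032,0.032,-0.101,-0.1],
```

Request:
jog_arm:
  motion:
    - [0,0,-0.048,0,0,0,-0.1]
    - [0,0,-0.047,0,0,0,-0.1]
    - [0.032,-0.026,0,0.032,0.032,-0.101,-0.1]
    - [0.034,-0.023,0.002,0.032,0.032,-0.101,-0.1]
    - [0.036,-0.019,0.004,0.031,0.032,-0.101,-0.1]

```text
time_s: 0.6
ee_pos: [0.2986, -0.3761, 0.2999]
eef_rot: [-3.061, -0.111, 0.772]
force: [0.3, -0.5, 0.6]
grip_width: 0.0574
grip_force: 0.0
```

Request:
jog_arm:
  motion:
    - [0.038,-0.015,0.005,0.032,0.031,-0.101,-0.1]
    - [0.039,-0.011,0.007,0.032,0.032,-0.101,-0.1]
    - [0.04,-0.007,0.008,0.032,0.032,-0.101,-0.1]
    - [0.039,-0.003,0.01,0.032,0.032,-0.101,-0.1]
    - [0.04,0.002,0.012,0.031,0.032,-0.101,-0.1]

```text
time_s: 1.1
ee_pos: [0.3813, -0.1875, 0.2999]
eef_rot: [-3.008, -0.327, 1.268]
force: [0.5, 0.1, 0.5]
grip_width: 0.0426
grip_force: 0.0
```

Request:
jog_arm:
  motion:
    - [0.039,0.006,0.012,0.032,0.032,-0.101,-0.1]
    - [0.037,0.01,0.013,0.032,0.032,-0.101,-0.1]
    - [0.036,0.014,0.015,0.032,0.032,-0.101,-0.1]
    - [0.034,0.019,0.014,0.032,0.031,-0.101,-0.1]
    - [0.031,0.022,0.015,0.031,0.032,-0.101,-0.1]

```text
time_s: 1.6
ee_pos: [0.4634, 0.0009, 0.3005]
eef_rot: [-3.077, -0.541, 1.804]
force: [0.3, -0.3, -0.1]
grip_width: 0.0421
grip_force: 0.0
```

Request:
jog_arm:
  motion:
    - [0.028,0.026,0.016,0.032,0.032,-0.101,-0.1]
    - [0.025,0.028,0.015,0.032,0.032,-0.101,-0.1]
    - [0,0,0,0,0,0,-0.1]
    - [0,0,0,0,0,0,-0.1]

```text
time_s: 2.0
ee_pos: [0.4954, 0.0747, 0.2993]
eef_rot: [-3.14, -0.61, 2.038]
force: [-0.4, 0.5, -0.1]
grip_width: 0.0424
grip_force: 0.0
```

```bash
python3 - <<'E'
from plan import *
h=path(B,.07,.055)[0];c=cur();t=pose(B,h,z=.018,back=.033);print(ctrl.get_obs()["qpos"].round(2))
r,c=go(c,t,8);show(r,-.1)
E
```

```text
[-0.18  0.31  1.4   0.49  1.8  -0.62]
[-0.02,0,0.029,-0,0,-0,-0.1],
[-0.02,0,0.029,-0,0,-0,-0.1],
[-0.02,0,0.029,-0.001,0,-0,-0.1],
[-0.02,0,0.029,0,0,-0,-0.1],
[-0.02,0,0.029,0,0,-0,-0.1],
[-0.02,0.001,0.029,-0,0.001,-0,-0.1],
[-0.02,-0,0.029,-0,-0,-0.001,-0.1],
[-0.02,-0,0.029,-0,-0,0,-0.1],
```

Request:
jog_arm:
  motion:
    - [-0.02,0,0.029,0,0,0,-0.1]
    - [-0.02,0,0.029,0,0,0,-0.1]
    - [-0.02,0,0.029,0,0,0,-0.1]
    - [-0.02,0,0.029,0,0,0,-0.1]
    - [0,0,0,0,0,0,-0.1]

```text
time_s: 2.5
ee_pos: [0.4932, 0.0742, 0.1559]
eef_rot: [-3.134, -0.613, 2.032]
force: [0.4, 0.5, 0.2]
grip_width: 0.0422
grip_force: 0.0
```

Request:
jog_arm:
  motion:
    - [-0.02,0,0.029,0,0,0,-0.1]
    - [-0.02,0,0.029,0,0,0,-0.1]
    - [-0.02,0,0.029,0,0,0,-0.1]
    - [-0.02,0,0.029,0,0,0,-0.1]
    - [0,0,0,0,0,0,-0.1]

```text
time_s: 3.0
ee_pos: [0.4936, 0.0754, 0.0167]
eef_rot: [-3.137, -0.612, 2.034]
force: [-0.3, -0.5, 1.1]
grip_width: 0.0426
grip_force: 0.0
```

```bash
python3 - <<'E'
from h import *
a=snap("scene","s2");b=snap("wrist","w2")
im=np.zeros((420,800,3),np.uint8);im[:,:400]=a[:,150:550];im[:300,400:]=cv2.resize(b,(400,300));cv2.imwrite("pics/c2.png",im[:,:,::-1])
o=ctrl.get_obs();print(o["ee_pos"],o["eef_rot"],o["force"])
E
```

```text
[0.49565516 0.0753579  0.0201232 ] [ 3.14038705 -0.60927692  2.03767898] [ 0.22419074 -0.76494551  1.22211616]
```

View pics/c2.png

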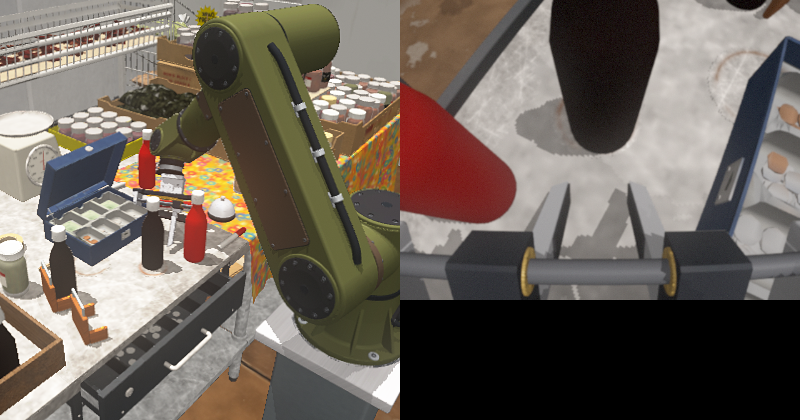

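The wrist view shows the bottle centred ahead of the two fingers (at 605,80), with the red bottle clear to the left and the box clear to the right. Now for the push rows.

```bash
cat > push.py <<'E'
import plan; from plan import *
plan.OFF=.025
def wp(B,R,kend,step,s0,kstop=0.):
    h,P,C,E=path(B,R,kend);h=h%(2*np.pi);l1=np.dot(P-B,u(h));da=h-psi;l2=R*da
    out=[];s=s0
    while True:
        s+=step
        if s<l1:b,hh=B+s*u(h),h
        elif s<l1+l2:a=(h+np.pi/2)-(s-l1)/R;hh=a-np.pi/2;b=C+R*u(a)
        else:hh=psi;b=E+(s-l1-l2)*u(psi)
        if s>l1+l2+kend-kstop:break
        out.append(pose(b,hh))
    return out
def rows(c,ps):
    o=[]
    for t in ps:
        r=row(c,t).round(3);o.append(r);c=(c[0]+c[1].apply(r[:3]),c[1]*Ro.from_rotvec(r[3:]))
    return o,c
E
python3 - <<'E'
from push import *
c=(np.array([.4948,.0752,.0184]),Ro.from_euler("xyz",[np.pi,-.611,2.037]))
ps=wp(B,.07,.055,.006,-.033,.006);r,c=rows(c,ps);show(r,-.1);print(c[0],len(r))
E
```

```text
[0.007,0.001,0.005,0.001,-0,-0.001,-0.1],
[0.005,-0,0.004,-0,-0,-0,-0.1],
[0.005,-0,0.003,-0,-0,-0,-0.1],
[0.005,-0,0.004,-0,-0,-0,-0.1],
[0.005,-0,0.003,-0,-0,-0,-0.1],
[0.005,-0,0.004,-0,-0,-0,-0.1],
[0.005,-0,0.003,-0,-0,-0,-0.1],
[0.005,-0,0.004,-0,-0,-0,-0.1],
[0.004,-0,0.003,-0,-0,-0,-0.1],
[0.005,-0,0.003,-0,-0,-0,-0.1],
[0.005,-0,0.004,-0,-0,-0,-0.1],
[0.005,-0,0.003,-0,-0,-0,-0.1],
[0.005,-0,0.004,-0,-0,-0,-0.1],
[0.005,-0,0.003,-0,-0,-0,-0.1],
[0.005,-0,0.004,-0,-0,-0,-0.1],
[0.005,-0,0.003,-0,-0,-0,-0.1],
[0.005,-0,0.004,-0,-0,-0,-0.1],
[0.005,-0,0.003,-0,-0,-0,-0.1],
[0.005,-0,0.003,-0,-0,-0,-0.1],
[0.005,-0,0.004,-0,-0,-0,-0.1],
[0.004,-0,0.003,-0,-0,-0,-0.1],
[0.005,-0,0.004,-0,-0,-0,-0.1],
[0.005,-0,0.003,-0,-0,-0,-0.1],
[0.005,-0,0.004,-0,-0,-0,-0.1],
[0.005,-0,0.003,-0,-0,-0,-0.1],
[0.005,-0,0.004,-0,-0,-0,-0.1],
[0.005,-0,0.003,-0,-0,-0,-0.1],
[0.005,-0,0.003,-0,-0,-0,-0.1],
[0.005,-0,0.004,-0,-0,-0,-0.1],
[0.005,-0,0.003,-0,-0,-0,-0.1],
[0.005,-0,0.004,-0,-0,-0,-0.1],
[0.004,-0,0.003,-0,-0,-0,-0.1],
[0.005,-0.001,0.004,-0.032,-0,0.045,-0.1],
[0.005,-0.002,0.003,-0.049,-0,0.07,-0.1],
[0.005,-0.002,0.004,-0.049,-0,0.07,-0.1],
[0.005,-0.002,0.003,-0.049,-0,0.07,-0.1],
[0.005,-0.002,0.004,-0.049,-0,0.07,-0.1],
[0.005,-0.002,0.003,-0.049,-0,0.071,-0.1],
[0.005,-0.002,0.004,-0.05,-0,0.07,-0.1],
[0.005,-0.002,0.003,-0.049,-0,0.07,-0.1],
[0.005,-0.002,0.004,-0.049,-0,0.07,-0.1],
[0.005,-0.002,0.003,-0.049,-0,0.071,-0.1],
[0.005,-0.001,0.004,-0.033,-0,0.046,-0.1],
[0.005,0,0.003,0,-0,0,-0.1],
[0.005,0,0.003,0,-0,0,-0.1],
[0.005,0,0.004,0,-0,0,-0.1],
[0.005,0,0.003,0,-0,0,-0.1],
[0.005,0,0.004,0,-0,0,-0.1],
[0.005,0,0.003,0,-0,0,-0.1],
[0.005,0,0.004,0,-0,0,-0.1],
[0.40145048 0.35164676 0.01791134] 50
```

Request:
jog_arm:
  motion:
    - [0.005,0,0.0035,0,0,0,-0.1]
    - [0.005,0,0.0035,0,0,0,-0.1]
    - [0.005,0,0.0035,0,0,0,-0.1]
    - [0.005,0,0.0035,0,0,0,-0.1]
    - [0.002,0,0.0014,0,0,0,-0.1]

```text
time_s: 3.6
ee_pos: [0.4824, 0.1006, 0.0184]
eef_rot: [3.141, -0.61, 2.039]
force: [-0.8, -0.5, 0.3]
grip_width: 0.0424
grip_force: 0.0
```

Request:
jog_arm:
  motion:
    - [0.002,0,0.0014,0,0,0,-0.1]
    - [0.002,0,0.0014,0,0,0,-0.1]
    - [0.002,0,0.0014,0,0,0,-0.1]
    - [0.003,0,0.0021,0,0,0,-0.1]
    - [0.004,0,0.0028,0,0,0,-0.1]

```text
time_s: 4.1
ee_pos: [0.4757, 0.1141, 0.0181]
eef_rot: [3.141, -0.609, 2.038]
force: [1.8, -1.2, 0.4]
grip_width: 0.042
grip_force: 0.9
```

Request:
jog_arm:
  motion:
    - [0.005,0,0.0035,0,0,0,-0.1]
    - [0.005,0,0.0035,0,0,0,-0.1]
    - [0.005,0,0.0035,0,0,0,-0.1]
    - [0.005,0,0.0035,0,0,0,-0.1]
    - [0.005,0,0.0035,0,0,0,-0.1]

```text
time_s: 4.6
ee_pos: [0.4615, 0.1418, 0.018]
eef_rot: [-3.141, -0.61, 2.038]
force: [0.4, -1.1, 0.8]
grip_width: 0.0421
grip_force: 1.2
```

```bash
python3 - <<'E'
from h import *
a=snap("scene","s3");b=snap("wrist","w3")
im=np.zeros((420,800,3),np.uint8);im[:,:400]=a[:,150:550];im[:300,400:]=cv2.resize(b,(400,300));cv2.imwrite("pics/c3.png",im[:,:,::-1])
o=ctrl.get_obs();print(o["ee_pos"],o["eef_rot"],o["force"])
E
```

```text
[0.46121797 0.14203654 0.01805665] [-3.1410281  -0.61028978  2.03846829] [ 0.15716679 -0.01755285 -0.77480636]
```

View pics/c3.png

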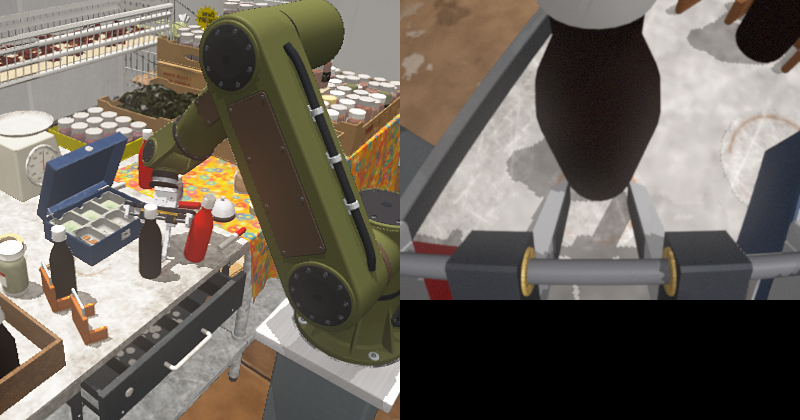

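The bottle is seated in the cradle, but the red look-alike at (200,230) appears to lean. I'll check that before going further.

```bash
python3 - <<'E'
from h import *
a=cv2.imread("pics/s2.png")[170:290,270:400];b=snap("scene","s4")[170:290,270:400,::-1];c=cv2.imread("pics/s3.png")[170:290,270:400]
print(np.abs(b.astype(int)-c).mean())
t=snap("top","t4")[200:290,220:330,::-1]
im=np.zeros((600,800,3),np.uint8);im[:360,:390]=cv2.resize(a,None,fx=3,fy=3);im[:360,400:790]=cv2.resize(b,None,fx=3,fy=3);im[365:590,:275]=cv2.resize(t,None,fx=2.5,fy=2.5);cv2.imwrite("pics/c4.png",im)
E
```

```text
1.3099786324786324
```

View pics/c4.png

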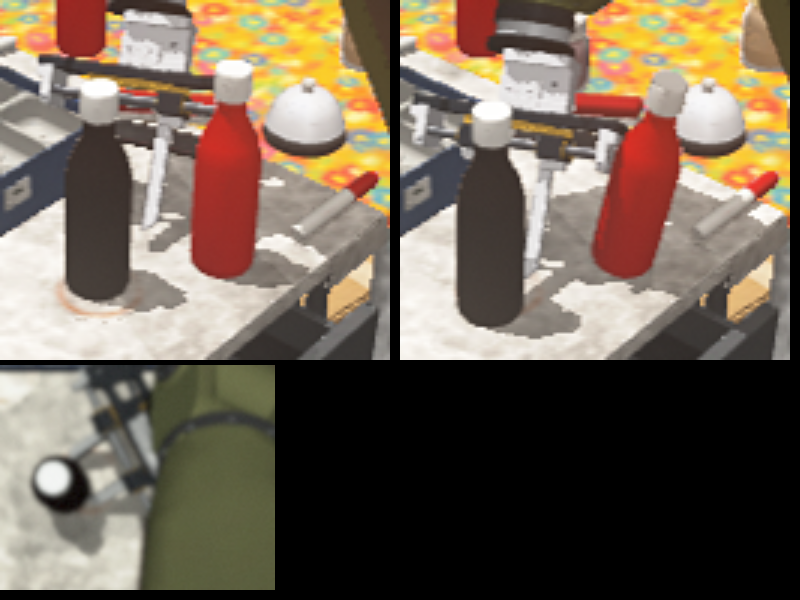

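The gripper body's left end is leaning the red bottle over. I'll back off along the same line so it can stand up again.

Request:
jog_arm:
  motion:
    - [-0.005,0,-0.0035,0,0,0,-0.1]
    - [-0.005,0,-0.0035,0,0,0,-0.1]
    - [-0.005,0,-0.0035,0,0,0,-0.1]
    - [-0.005,0,-0.0035,0,0,0,-0.1]
    - [-0.005,0,-0.0035,0,0,0,-0.1]

```text
time_s: 5.3
ee_pos: [0.4758, 0.1134, 0.018]
eef_rot: [-3.141, -0.61, 2.038]
force: [-0.5, 1.5, 1.1]
grip_width: 0.0422
grip_force: 0.0
```

Request:
jog_arm:
  motion:
    - [-0.005,0,-0.0035,0,0,0,-0.1]
    - [-0.005,0,-0.0035,0,0,0,-0.1]
    - [-0.005,0,-0.0035,0,0,0,-0.1]
    - [0,0,0,0,0,0,-0.1]
    - [0,0,0,0,0,0,-0.1]

```text
time_s: 5.8
ee_pos: [0.4837, 0.0977, 0.018]
eef_rot: [-3.141, -0.61, 2.038]
force: [0.9, 0.1, 0.3]
grip_width: 0.0417
grip_force: 0.0
```

```bash
python3 - <<'E'
from h import *
b=snap("scene","s5")[:,150:550,::-1];t=snap("top","t5")[170:300,120:360,::-1]
im=np.zeros((420,800,3),np.uint8);im[:,:400]=b;im[:217,400:]=cv2.resize(t,(400,217));im[220:,410:627]=cv2.resize(b[170:290,120:250],(217,200));cv2.imwrite("pics/c5.png",im)
o=ctrl.get_obs();print(o["ee_pos"],o["eef_rot"],o["force"])
E
```

```text
[0.4835883  0.09786799 0.01806309] [-3.14124467 -0.6099786   2.03807237] [ 0.45024231 -0.73645896 -0.19337998]
```

View pics/c5.png

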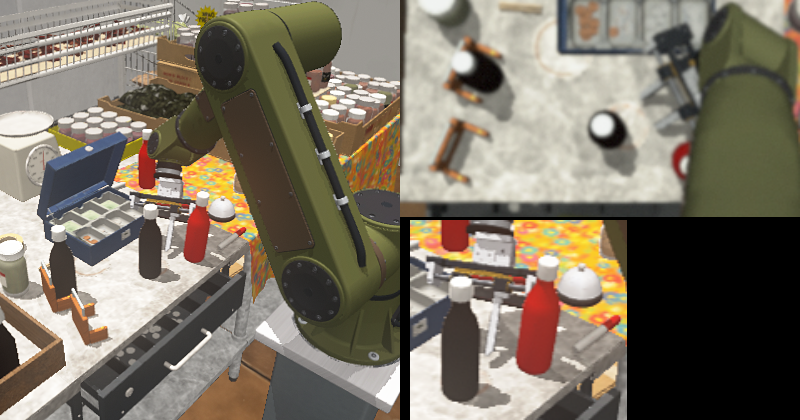

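The red bottle is closer to upright (top at 200,197, base at 194,258) but still leans. I'll back off further and let it settle.

Request:
jog_arm:
  motion:
    - [-0.005,0,-0.0035,0,0,0,-0.1]
    - [-0.005,0,-0.0035,0,0,0,-0.1]
    - [-0.005,0,-0.0035,0,0,0,-0.1]
    - [-0.005,0,-0.0035,0,0,0,-0.1]
    - [0,0,0,0,0,0,-0.1]

```text
time_s: 6.4
ee_pos: [0.4952, 0.0752, 0.0181]
eef_rot: [3.142, -0.61, 2.037]
force: [0.4, 0.5, 0.3]
grip_width: 0.0421
grip_force: 0.0
```

```bash
python3 - <<'E'
from h import *
im=snap("scene","s6");
for nm in("s1","s3","s5","s6"):
    a=cv2.imread(f"pics/{nm}.png").astype(int)
    m=((a[:,:,2]>100)&(a[:,:,1]<50)&(a[:,:,0]<50)).astype(np.uint8);m[:,:310]=0;m[:180]=0;m[270:]=0;m[:,375:]=0
    n,l,st,ce=cv2.connectedComponentsWithStats(m);k=1+st[1:,4].argmax();y,x=np.where(l==k)
    rows=[(r,x[y==r].mean().round(1)) for r in(215,225,235,245,255) if (y==r).any()];print(nm,st[k],rows)
E
```

```text
s1 [334 216  23  47 155] [(225, np.float64(342.7)), (235, np.float64(345.0)), (245, np.float64(347.3)), (255, np.float64(344.8))]
s3 [ 334  207   29   55 1003] [(215, np.float64(353.0)), (225, np.float64(351.5)), (235, np.float64(349.5)), (245, np.float64(346.0)), (255, np.float64(344.5))]
s5 [334 206  26  56 997] [(215, np.float64(349.1)), (225, np.float64(348.0)), (235, np.float64(346.7)), (245, np.float64(345.4)), (255, np.float64(343.8))]
s6 [334 205  22  58 824] [(215, np.float64(346.3)), (225, np.float64(346.5)), (235, np.float64(344.9)), (245, np.float64(344.8)), (255, np.float64(343.8))]
```

The red bottle is now back upright and its base has barely moved. I'll re-plan: push with tool heading 150° while travelling at 118°, which keeps the body clear of the red bottle. Then I'll lift, come in at about 55° and push home.

```bash
python3 - <<'E'
from push import *
plan.OFF=.026
Bn=np.array([.4497,.165]);h=np.radians(150)
c=(np.array([.495,.0752,.0181]),Ro.from_euler("xyz",[np.pi,-.61,2.0375]))
print("up: 6 rows of (.027,0,-.039)")
c=(c[0]+c[1].apply([6*.027,0,-6*.039]),c[1]);print(c[0])
t=pose(Bn,h,z=.252,back=.03);r,c=go(c,t,6);show(r,-.1)
r,c=go(c,pose(Bn,h,z=.018,back=.03),6);show(r,-.1);print(c[0])
e=np.array([.389,.28]);print(np.degrees(np.arctan2(*(e-Bn)[::-1])))
r,c=go(c,pose(Bn,h),6);show(r,-.1)
n=22;r,c=go(c,pose(e,h),n);show(r,-.1)
E
```

```text
up: 6 rows of (.027,0,-.039)
[0.49557053 0.0740676  0.30270216]
[0.003,0.005,0.012,0.055,0,-0.079,-0.1],
[0.002,0.006,0.012,0.056,0,-0.08,-0.1],
[0.002,0.007,0.012,0.055,0,-0.079,-0.1],
[0.001,0.007,0.011,0.056,0.001,-0.079,-0.1],
[0,0.008,0.01,0.055,-0,-0.079,-0.1],
[0,0.009,0.011,0.056,-0,-0.08,-0.1],
[-0.022,0,0.032,-0,-0,0,-0.1],
[-0.023,0,0.032,-0,-0,0,-0.1],
[-0.022,0,0.032,-0,-0,0,-0.1],
[-0.022,0,0.031,-0,-0,0,-0.1],
[-0.023,0,0.032,-0,-0,0,-0.1],
[-0.022,0,0.032,-0,-0,0,-0.1],
[0.4980646  0.13674879 0.01824353]
117.82626122582602
[0.004,0,0.003,-0,-0,0,-0.1],
[0.004,0,0.003,-0,-0,0,-0.1],
[0.004,0,0.003,-0,-0,0,-0.1],
[0.004,0,0.003,-0,-0,0,-0.1],
[0.004,0,0.003,-0,-0,0,-0.1],
[0.004,0,0.002,-0,-0,0,-0.1],
[0.004,0.003,0.003,-0,-0,0,-0.1],
[0.004,0.003,0.003,-0,-0,0,-0.1],
[0.004,0.003,0.003,-0,-0,0,-0.1],
[0.004,0.004,0.003,-0,-0,0,-0.1],
[0.005,0.003,0.002,-0,-0,0,-0.1],
[0.004,0.003,0.003,-0,-0,0,-0.1],
[0.004,0.003,0.003,-0,-0,0,-0.1],
[0.004,0.003,0.003,-0,-0,0,-0.1],
[0.004,0.003,0.003,-0,-0,0,-0.1],
[0.004,0.004,0.003,-0,-0,0,-0.1],
[0.004,0.003,0.003,-0,-0,0,-0.1],
[0.004,0.003,0.003,-0,-0,0,-0.1],
[0.005,0.003,0.003,-0,-0,0,-0.1],
[0.004,0.003,0.002,-0,-0,0,-0.1],
[0.004,0.003,0.003,-0,-0,0,-0.1],
[0.004,0.004,0.003,-0,-0,0,-0.1],
[0.004,0.003,0.003,-0,-0,0,-0.1],
[0.004,0.003,0.003,-0,-0,0,-0.1],
[0.004,0.003,0.003,-0,-0,0,-0.1],
[0.004,0.003,0.003,-0,-0,0,-0.1],
[0.004,0.003,0.003,-0,-0,0,-0.1],
[0.005,0.004,0.003,-0,-0,0,-0.1],
```

Request:
jog_arm:
  motion:
    - [0.027,0,-0.039,0,0,0,-0.1]
    - [0.027,0,-0.039,0,0,0,-0.1]
    - [0.027,0,-0.039,0,0,0,-0.1]
    - [0.027,0,-0.039,0,0,0,-0.1]
    - [0.027,0,-0.039,0,0,0,-0.1]

```text
time_s: 6.95
ee_pos: [0.4947, 0.0752, 0.2573]
eef_rot: [-3.141, -0.61, 2.038]
force: [0.1, -0.5, 0.8]
grip_width: 0.0425
grip_force: 0.0
```

Request:
jog_arm:
  motion:
    - [0.027,0,-0.039,0,0,0,-0.1]
    - [0,0,0,0,0,0,-0.1]

```text
time_s: 7.15
ee_pos: [0.4963, 0.0749, 0.3085]
eef_rot: [3.132, -0.604, 2.044]
force: [0.6, -0.2, -0.8]
grip_width: 0.0423
grip_force: 0.0
```

Request:
jog_arm:
  motion:
    - [0.003,0.005,0.012,0.055,0,-0.079,-0.1]
    - [0.002,0.006,0.012,0.056,0,-0.08,-0.1]
    - [0.002,0.007,0.012,0.055,0,-0.079,-0.1]
    - [0.001,0.007,0.011,0.056,0,-0.079,-0.1]
    - [0,0.008,0.01,0.055,0,-0.079,-0.1]

```text
time_s: 7.65
ee_pos: [0.4973, 0.1271, 0.2594]
eef_rot: [-3.14, -0.611, 2.525]
force: [0.7, -1.3, -0.5]
grip_width: 0.0424
grip_force: 0.0
```

Request:
jog_arm:
  motion:
    - [0,0.009,0.011,0.056,0,-0.08,-0.1]
    - [0,0,0,0,0,0,-0.1]
    - [-0.022,0,0.032,0,0,0,-0.1]
    - [-0.023,0,0.032,0,0,0,-0.1]
    - [0,0,0,0,0,0,-0.1]

```text
time_s: 8.15
ee_pos: [0.4959, 0.1369, 0.1694]
eef_rot: [-3.135, -0.617, 2.613]
force: [0.7, -0.2, 0.1]
grip_width: 0.0422
grip_force: 0.0
```

Request:
jog_arm:
  motion:
    - [-0.022,0,0.032,0,0,0,-0.1]
    - [-0.022,0,0.031,0,0,0,-0.1]
    - [-0.023,0,0.032,0,0,0,-0.1]
    - [-0.022,0,0.032,0,0,0,-0.1]
    - [0,0,0,0,0,0,-0.1]

```text
time_s: 8.65
ee_pos: [0.4965, 0.1369, 0.0162]
eef_rot: [-3.137, -0.615, 2.615]
force: [-0.2, -0.7, -0.6]
grip_width: 0.0423
grip_force: 0.0
```

```bash
python3 - <<'E'
from h import *
b=snap("scene","s7")[:,150:550,::-1];w=snap("wrist","w7")[:,:,::-1]
im=np.zeros((420,800,3),np.uint8);im[:,:400]=b;im[:300,400:]=cv2.resize(w,(400,300));cv2.imwrite("pics/c7.png",im)
o=ctrl.get_obs();print(o["ee_pos"],o["eef_rot"],o["force"],o["qpos"].round(2))
E
```

```text
[0.49886873 0.13718861 0.02031672] [ 3.14120723 -0.60920326  2.61794214] [-0.46670754 -0.22622716  1.27100118] [ 0.04  0.75  1.42  0.31  1.5  -1.12]
```

View pics/c7.png

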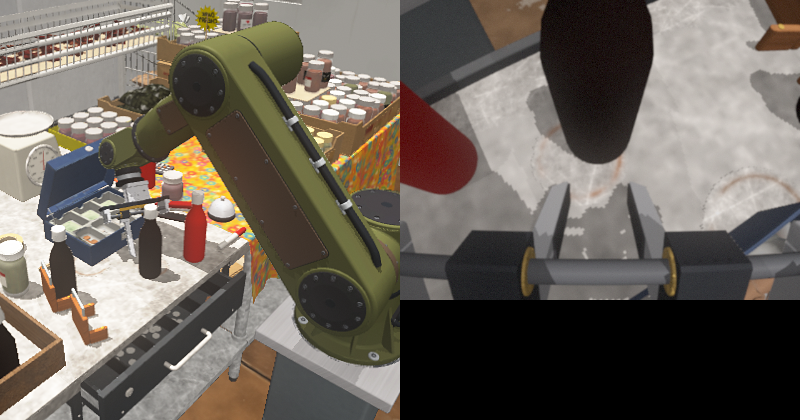

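The red bottle stands upright and clear, and the dark bottle is centred ahead of the fingers (600,80). Pushing.

Request:
jog_arm:
  motion:
    - [0.004,0,0.0028,0,0,0,-0.1]
    - [0.004,0,0.0028,0,0,0,-0.1]
    - [0.004,0,0.0028,0,0,0,-0.1]
    - [0.003,0,0.0021,0,0,0,-0.1]
    - [0.003,0,0.0021,0,0,0,-0.1]

```text
time_s: 9.25
ee_pos: [0.4787, 0.1485, 0.0186]
eef_rot: [-3.141, -0.61, 2.619]
force: [-0.1, 0.2, 0.3]
grip_width: 0.0425
grip_force: 0.0
```

Request:
jog_arm:
  motion:
    - [0.003,0,0.0021,0,0,0,-0.1]
    - [0.003,0,0.0021,0,0,0,-0.1]
    - [0.003,0,0.0021,0,0,0,-0.1]
    - [0.003,0.002,0.0021,0,0,0,-0.1]
    - [0.003,0.002,0.0021,0,0,0,-0.1]

```text
time_s: 9.75
ee_pos: [0.465, 0.161, 0.0182]
eef_rot: [-3.141, -0.61, 2.618]
force: [-0.1, -2.0, -0.3]
grip_width: 0.042
grip_force: 1.2
```

```bash
cat > chk.py <<'E'
from h import *
import sys
from scipy.optimize import least_squares
a=snap("scene",sys.argv[1]).astype(int)[:,:,::-1]
m=((a[:,:,2]>100)&(a[:,:,1]<50)&(a[:,:,0]<50)).astype(np.uint8);m[:,:310]=0;m[:180]=0;m[270:]=0;m[:,375:]=0
n,l,st,ce=cv2.connectedComponentsWithStats(m);k=1+st[1:,4].argmax();y,x=np.where(l==k)
print("red",[(r,x[y==r].mean().round(1)) for r in(215,235,255) if (y==r).any()])
o=ctrl.get_obs();p=np.array(o["ee_pos"]);h=o["eef_rot"][2];g=p[:2]+.026*np.array([np.cos(h),np.sin(h)])
print("tcp",p,h,"expected bottle",g,"F",o["force"])
# dark blob near the expected bottle, edges of each row -> position at mid rows
m=(a.max(2)<60).astype(np.uint8);e=proj("scene",[[*g,.05]])[0];n,l,st,ce=cv2.connectedComponentsWithStats(m)
k=l[int(e[1]),int(e[0])]
if k:
    print("blob",st[k]);
    for z in(.03,.06,.09):
        r=int(round(proj("scene",[[*g,z]])[0][1]));xs=np.where(l[r,int(e[0])-40:int(e[0])+40]==k)[0]+int(e[0])-40
        print(z,"row",r,"seen",xs.min(),xs.max(),"mid",(xs.min()+xs.max())/2,"expected",proj("scene",[[*g,z]])[0][0].round(1))
E
python3 chk.py s8
```

```text
red [(215, np.float64(354.0)), (235, np.float64(342.5)), (255, np.float64(343.5))]
tcp [0.46464644 0.16154748 0.01820514] 2.6189602423119958 expected bottle [0.44211723 0.17452572] F [ 0.1767483  -0.29443601  1.07717089]
```

```bash
sed -i 's/^m=((a.*$/m=(a[:,:,2]-a[:,:,1]>50).astype(np.uint8);m[:,:310]=0;m[:180]=0;m[270:]=0;m[:,375:]=0/; s/max(2)<60/max(2)<75/; s/^a=snap.*/a=(cv2.imread("pics\/"+sys.argv[2]+".png") if len(sys.argv)>2 else snap("scene",sys.argv[1])[:,:,::-1]).astype(int)/; s/x\[y==r\].mean().round(1)/x[y==r].min(),x[y==r].max()/' chk.py
python3 chk.py x s7; python3 chk.py x s8; python3 -c "
import cv2;a=cv2.imread('pics/s8.png');print(a[235:240,290:320:3].max(2))"
```

```text
red [(215, np.int64(337), np.int64(357)), (235, np.int64(335), np.int64(355)), (255, np.int64(334), np.int64(353))]
tcp [0.46464644 0.16154748 0.01820514] 2.6189602423119958 expected bottle [0.44211723 0.17452572] F [ 0.1767483  -0.29443601  1.07717089]
blob [ 288  219   23   60 1177]
0.03 row 267 seen 289 310 mid 299.5 expected 299.3
0.06 row 257 seen 289 310 mid 299.5 expected 299.3
0.09 row 247 seen 290 310 mid 300.0 expected 299.4
red [(215, np.int64(337), np.int64(357)), (235, np.int64(335), np.int64(355)), (255, np.int64(334), np.int64(353))]
tcp [0.46464644 0.16154748 0.01820514] 2.6189602423119958 expected bottle [0.44211723 0.17452572] F [ 0.1767483  -0.29443601  1.07717089]
blob [ 288  221   23   61 1187]
0.03 row 267 seen 289 310 mid 299.5 expected 299.3
0.06 row 257 seen 288 310 mid 299.0 expected 299.3
0.09 row 247 seen 288 310 mid 299.0 expected 299.4
[[ 60  60  61  60  60  60  59 141 162 177]
 [ 60  61  62  61  60  60  59 134 166 167]
 [ 59  60  60  61  59  60  59 129 167 167]
 [ 60  61  61  61  61  61  59 122 171 167]
 [ 59  60  61  61  60  60  59 118 172 161]]
```

Request:
jog_arm:
  motion:
    - [0.004,0.003,0.0028,0,0,0,-0.1]
    - [0.004,0.003,0.0028,0,0,0,-0.1]
    - [0.004,0.003,0.0028,0,0,0,-0.1]
    - [0.004,0.003,0.0028,0,0,0,-0.1]
    - [0.004,0.003,0.0028,0,0,0,-0.1]

```text
time_s: 10.3
ee_pos: [0.4511, 0.1865, 0.0182]
eef_rot: [-3.141, -0.61, 2.619]
force: [0.7, -1.2, -0.4]
grip_width: 0.0422
grip_force: 1.3
```

Request:
jog_arm:
  motion:
    - [0.004,0.003,0.0028,0,0,0,-0.1]
    - [0.004,0.003,0.0028,0,0,0,-0.1]
    - [0.004,0.003,0.0028,0,0,0,-0.1]
    - [0.004,0.003,0.0028,0,0,0,-0.1]
    - [0.004,0.003,0.0028,0,0,0,-0.1]

```text
time_s: 10.8
ee_pos: [0.4375, 0.2117, 0.0181]
eef_rot: [-3.141, -0.61, 2.619]
force: [1.2, -2.3, 0.5]
grip_width: 0.0423
grip_force: 1.4
```

```bash
python3 chk.py s9
```

```text
red [(215, np.int64(337), np.int64(357)), (235, np.int64(335), np.int64(355)), (255, np.int64(334), np.int64(353))]
tcp [0.43707582 0.21224441 0.01816798] 2.619032192310288 expected bottle [0.41454568 0.22522102] F [0.57671242 0.48167018 0.67517736]
blob [ 282  235   24   62 1261]
0.03 row 281 seen 283 305 mid 294.0 expected 293.9
0.06 row 271 seen 282 305 mid 293.5 expected 293.9
0.09 row 261 seen 283 305 mid 294.0 expected 293.9
```

Request:
jog_arm:
  motion:
    - [0.004,0.003,0.0028,0,0,0,-0.1]
    - [0.004,0.003,0.0028,0,0,0,-0.1]
    - [0.004,0.003,0.0028,0,0,0,-0.1]
    - [0.004,0.003,0.0028,0,0,0,-0.1]
    - [0.004,0.003,0.0028,0,0,0,-0.1]

```text
time_s: 11.35
ee_pos: [0.4238, 0.2369, 0.0181]
eef_rot: [-3.141, -0.61, 2.619]
force: [1.2, -3.0, 0.3]
grip_width: 0.0423
grip_force: 1.4
```

Request:
jog_arm:
  motion:
    - [0.004,0.003,0.0028,0,0,0,-0.1]
    - [0.004,0.003,0.0028,0,0,0,-0.1]
    - [0.004,0.003,0.0028,0,0,0,-0.1]
    - [0.003,0.002,0.0021,0,0,0,-0.1]
    - [0.001,0.001,0.0007,0,0,0,-0.1]

```text
time_s: 11.85
ee_pos: [0.4129, 0.2569, 0.0181]
eef_rot: [-3.141, -0.61, 2.619]
force: [1.6, -2.1, 0.3]
grip_width: 0.0422
grip_force: 1.4
```

```bash
python3 chk.py s10; python3 - <<'E'
from push import *
plan.OFF=.026
c=cur();h0=c[1].as_euler("xyz")[2];b=c[0][:2]+.026*u(h0)
d=H-b;print("bottle",b,"in holder frame",-np.dot(d,u(psi)),np.dot(-d,u(psi+np.pi/2)),"dir",np.degrees(np.arctan2(*d[::-1])))
E
```

```text
red [(215, np.int64(336), np.int64(357)), (235, np.int64(334), np.int64(355)), (255, np.int64(333), np.int64(353))]
tcp [0.41284687 0.25693308 0.01812155] 2.6189821941868057 expected bottle [0.39031737 0.26991082] F [ 1.03611254 -1.06457136  0.30100111]
blob [ 277  249   24   63 1335]
0.03 row 295 seen 277 300 mid 288.5 expected 288.8
0.06 row 285 seen 277 300 mid 288.5 expected 288.7
0.09 row 275 seen 277 300 mid 288.5 expected 288.7
bottle [0.39031737 0.26991082] in holder frame -0.11475110423158101 -0.022541586939648747 dir 77.31361333818509
```

Request:
jog_arm:
  motion:
    - [0.004,0.003,0.0028,0,0,0,-0.1]
    - [0.004,0.003,0.0028,0,0,0,-0.1]
    - [0.004,0.003,0.0028,0,0,0,-0.1]
    - [0.003,0.002,0.0021,0,0,0,-0.1]
    - [0.001,0.001,0.0007,0,0,0,-0.1]

```text
time_s: 12.4
ee_pos: [0.4018, 0.2771, 0.0181]
eef_rot: [-3.141, -0.61, 2.619]
force: [0.9, -3.0, 0.4]
grip_width: 0.0418
grip_force: 1.4
```

```bash
python3 chk.py s11; python3 - <<'E'
from push import *
plan.OFF=.026
c=cur();h0=c[1].as_euler("xyz")[2];b=c[0][:2]+.026*u(h0)
d=H-b;print("bottle",b,"in holder frame",-np.dot(d,u(psi)),np.dot(-d,u(psi+np.pi/2)),"dir",np.degrees(np.arctan2(*d[::-1])))
print("back 5x, then")
c=(c[0]-.03*np.r_[u(h0),0],c[1]);up=(c[0]+[0,0,.24],c[1]);r,c=go(c,up,6);show(r,-.1)
h=np.radians(60);m=pose(b,h,z=.255,back=.03);r,c=go(c,m,13);show(r,-.1);print(m[0])
r,c=go(c,pose(b,h,z=.018,back=.03),6);show(r,-.1)
E
```

```text
red [(215, np.int64(336), np.int64(357)), (235, np.int64(334), np.int64(355)), (255, np.int64(333), np.int64(353))]
tcp [0.40188493 0.27715064 0.01810041] 2.619136538454044 expected bottle [0.37935343 0.2901249 ] F [ 0.87207428 -1.39165861  0.01689281]
blob [ 274  255   25   64 1378]
0.03 row 302 seen 275 298 mid 286.5 expected 286.4
0.06 row 292 seen 274 298 mid 286.0 expected 286.3
0.09 row 281 seen 274 298 mid 286.0 expected 286.2
bottle [0.37935343 0.2901249 ] in holder frame -0.10068047689613495 -0.0043527244997391 dir 68.67552996550975
back 5x, then
[0.023,-0,-0.033,0,0,0,-0.1],
[0.023,-0,-0.033,0,0,0,-0.1],
[0.023,-0,-0.032,0,0,0,-0.1],
[0.023,-0,-0.033,0,0,0,-0.1],
[0.023,-0,-0.033,0,0,0,-0.1],
[0.023,-0,-0.033,0,0,0,-0.1],
[0.003,-0.004,0.003,-0.069,0,0.099,-0.1],
[0.003,-0.005,0.002,-0.07,0,0.099,-0.1],
[0.003,-0.005,0.002,-0.069,0,0.099,-0.1],
[0.001,-0.006,0.002,-0.069,0,0.099,-0.1],
[0.002,-0.006,0.001,-0.07,0,0.099,-0.1],
[0.001,-0.006,0.001,-0.069,0,0.1,-0.1],
[-0,-0.006,0,-0.069,0,0.099,-0.1],
[-0.001,-0.006,0,-0.07,0.001,0.099,-0.1],
[-0.001,-0.006,-0,-0.069,-0,0.099,-0.1],
[-0.001,-0.006,-0.001,-0.069,-0,0.099,-0.1],
[-0.003,-0.005,-0.001,-0.07,-0,0.099,-0.1],
[-0.002,-0.005,-0.002,-0.069,-0,0.099,-0.1],
[-0.004,-0.005,-0.002,-0.07,0,0.099,-0.1],
[0.35135343 0.24162748 0.255     ]
[-0.023,-0,0.032,0,-0,0,-0.1],
[-0.022,-0,0.033,0,-0,0,-0.1],
[-0.023,-0,0.032,0,-0,0,-0.1],
[-0.022,-0,0.033,0,-0,0,-0.1],
[-0.023,-0,0.032,0,-0,0,-0.1],
[-0.023,-0,0.032,0,-0,0,-0.1],
```

Request:
jog_arm:
  motion:
    - [-0.005,0,-0.0035,0,0,0,-0.1]
    - [-0.005,0,-0.0035,0,0,0,-0.1]
    - [-0.005,0,-0.0035,0,0,0,-0.1]
    - [-0.005,0,-0.0035,0,0,0,-0.1]
    - [-0.005,0,-0.0035,0,0,0,-0.1]

```text
time_s: 12.95
ee_pos: [0.4292, 0.2611, 0.0181]
eef_rot: [-3.141, -0.61, 2.618]
force: [-0.1, 0.4, -0.3]
grip_width: 0.0422
grip_force: 0.0
```

Request:
jog_arm:
  motion:
    - [0.023,0,-0.033,0,0,0,-0.1]
    - [0.023,0,-0.033,0,0,0,-0.1]
    - [0.023,0,-0.033,0,0,0,-0.1]
    - [0.023,0,-0.033,0,0,0,-0.1]
    - [0.023,0,-0.033,0,0,0,-0.1]

```text
time_s: 13.45
ee_pos: [0.4289, 0.2611, 0.221]
eef_rot: [-3.141, -0.61, 2.618]
force: [0.9, -1.0, 0.0]
grip_width: 0.0423
grip_force: 0.0
```

Request:
jog_arm:
  motion:
    - [0.023,0,-0.033,0,0,0,-0.1]
    - [0.003,-0.005,0.003,-0.069,0,0.099,-0.1]
    - [0.003,-0.005,0.002,-0.07,0,0.099,-0.1]
    - [0.003,-0.005,0.002,-0.069,0,0.099,-0.1]
    - [0.001,-0.006,0.002,-0.069,0,0.099,-0.1]

```text
time_s: 13.95
ee_pos: [0.4051, 0.2536, 0.2579]
eef_rot: [-3.141, -0.61, 2.13]
force: [0.8, 0.6, -0.2]
grip_width: 0.0424
grip_force: 0.0
```

Request:
jog_arm:
  motion:
    - [0.002,-0.006,0.001,-0.07,0,0.099,-0.1]
    - [0.001,-0.006,0.001,-0.069,0,0.1,-0.1]
    - [0,-0.006,0,-0.069,0,0.099,-0.1]
    - [-0.001,-0.006,0,-0.07,0,0.099,-0.1]
    - [-0.001,-0.006,0,-0.069,0,0.099,-0.1]

```text
time_s: 14.45
ee_pos: [0.3755, 0.2456, 0.2569]
eef_rot: [3.141, -0.61, 1.525]
force: [-0.2, 0.8, 0.6]
grip_width: 0.0424
grip_force: 0.0
```

Request:
jog_arm:
  motion:
    - [-0.001,-0.006,-0.001,-0.069,0,0.099,-0.1]
    - [-0.003,-0.005,-0.001,-0.07,0,0.099,-0.1]
    - [-0.002,-0.005,-0.002,-0.069,0,0.099,-0.1]
    - [-0.004,-0.005,-0.002,-0.07,0,0.099,-0.1]
    - [0,0,0,0,0,0,-0.1]

```text
time_s: 14.95
ee_pos: [0.3511, 0.2395, 0.2564]
eef_rot: [3.139, -0.611, 1.047]
force: [0.3, 0.9, -0.0]
grip_width: 0.0423
grip_force: 0.0
```

```bash
python3 - <<'E'
from push import *
plan.OFF=.026
b=np.array([.3794,.2901]);c=cur();print(c[0],c[1].as_euler("xyz"),ctrl.get_obs()["qpos"].round(2))
h=np.radians(60)
r,c=go(c,pose(b,h,z=.018,back=.03),6);show(r,-.1)
E
```

```text
[0.35113273 0.23947255 0.25641298] [ 3.13912403 -0.61108276  1.04650966] [ 0.24 -0.32  2.13  0.53  0.95  0.54]
[-0.023,-0,0.033,0,-0,-0,-0.1],
[-0.022,-0,0.032,0.001,-0,-0,-0.1],
[-0.023,-0.001,0.033,0,-0,-0,-0.1],
[-0.022,0,0.033,0.001,-0,-0,-0.1],
[-0.023,0,0.033,0,-0,-0,-0.1],
[-0.022,-0,0.032,0.001,-0,-0.001,-0.1],
```

Request:
jog_arm:
  motion:
    - [-0.023,0,0.033,0,0,0,-0.1]
    - [-0.022,0,0.032,0,0,0,-0.1]
    - [-0.023,0,0.033,0,0,0,-0.1]
    - [-0.022,0,0.033,0,0,0,-0.1]
    - [0,0,0,0,0,0,-0.1]

```text
time_s: 15.45
ee_pos: [0.351, 0.2398, 0.0929]
eef_rot: [-3.136, -0.604, 1.046]
force: [-1.2, 0.1, -0.4]
grip_width: 0.0424
grip_force: 0.0
```

Request:
jog_arm:
  motion:
    - [-0.022,0,0.032,0,0,0,-0.1]
    - [-0.022,0,0.032,0,0,0,-0.1]
    - [0,0,0,0,0,0,-0.1]
    - [0,0,0,0,0,0,-0.1]

```text
time_s: 15.85
ee_pos: [0.3545, 0.2423, 0.0293]
eef_rot: [-3.141, -0.615, 1.048]
force: [-0.3, 0.2, 0.4]
grip_width: 0.0424
grip_force: 0.0
```

```bash
python3 - <<'E'
import sys; from push import *
plan.OFF=.026
b=np.array([.3794,.2901]);c=cur();print(c[0],c[1].as_euler("xyz"))
h=np.radians(60)
r,c=go(c,pose(b,h,back=.0),7);show(r,-.1)
e=H-.05*u(psi);r,c=go(c,pose(e,psi),9);print("push");show(r,-.1)
r,c=go(c,pose(H,psi),10);print("in");show(r,-.1)
# bottle seen in scene after settling
E
python3 chk.py s12
```

```text
[0.35446013 0.24226012 0.02925075] [-3.14052487 -0.61456889  1.04792685]
[0.002,-0,0.004,-0,-0.001,0,-0.1],
[0.003,-0.001,0.003,-0,-0,0,-0.1],
[0.002,0,0.004,-0.001,-0.001,0,-0.1],
[0.002,-0,0.003,0,-0,0,-0.1],
[0.003,-0.001,0.004,-0,-0.001,0,-0.1],
[0.002,0,0.004,-0,-0,0.001,-0.1],
[0.002,-0,0.003,-0,-0.001,-0,-0.1],
push
[0.005,-0.001,0.003,0.007,0,-0.01,-0.1],
[0.004,-0.001,0.003,0.007,0,-0.01,-0.1],
[0.005,-0,0.004,0.007,0,-0.01,-0.1],
[0.004,-0.001,0.003,0.006,0,-0.01,-0.1],
[0.005,-0,0.003,0.007,0,-0.009,-0.1],
[0.005,-0.001,0.003,0.007,0,-0.01,-0.1],
[0.004,-0,0.004,0.007,0,-0.01,-0.1],
[0.005,-0.001,0.003,0.007,0,-0.01,-0.1],
[0.005,0,0.003,0.007,0,-0.01,-0.1],
in
[0.004,0,0.003,-0,0,-0,-0.1],
[0.004,0,0.003,-0,0,-0,-0.1],
[0.004,0,0.003,-0,0,-0,-0.1],
[0.004,0,0.003,-0,0,-0,-0.1],
[0.004,0,0.002,-0,0,-0,-0.1],
[0.004,0,0.003,-0,0,-0,-0.1],
[0.004,0,0.003,-0,0,-0,-0.1],
[0.004,0,0.003,-0,0,-0,-0.1],
[0.004,0,0.003,-0,0,-0,-0.1],
[0.005,0,0.003,-0,0,-0,-0.1],
red [(215, np.int64(336), np.int64(350))]
tcp [0.35477383 0.24226166 0.02982014] 1.0488527962591776 expected bottle [0.36773654 0.26479981] F [-0.3732787  -0.35925115  0.30168863]
blob [ 274  255   25   64 1364]
0.03 row 299 seen 275 298 mid 286.5 expected 297.8
0.06 row 288 seen 275 298 mid 286.5 expected 297.8
0.09 row 278 seen 274 298 mid 286.0 expected 297.9
```

Request:
jog_arm:
  motion:
    - [-0.006,0,0.009,0,0,0,-0.1]
    - [0,0,0,0,0,0,-0.1]

```text
time_s: 16.1
ee_pos: [0.3544, 0.2424, 0.0184]
eef_rot: [3.14, -0.615, 1.049]
force: [-0.3, -0.6, -0.5]
grip_width: 0.0423
grip_force: 0.0
```

```bash
python3 - <<'E'
from push import *
o=ctrl.get_obs();print(o["ee_pos"],o["eef_rot"],o["qpos"],o["force"])
E
```

```text
[0.35444657 0.24237362 0.01836455] [ 3.14030843 -0.61533481  1.04902849] [ 0.24602488  0.2006241   2.3647769   1.31598041  0.44252437 -0.42106584] [-0.34721367 -0.56934726 -0.49600384]
```

Request:
jog_arm:
  motion:
    - [0.004,0,0.0028,0,0,0,-0.1]
    - [0.004,0,0.0028,0,0,0,-0.1]
    - [0.004,0,0.0028,0,0,0,-0.1]
    - [0.004,0,0.0028,0,0,0,-0.1]
    - [0.003,0,0.0021,0,0,0,-0.1]

```text
time_s: 16.6
ee_pos: [0.3655, 0.2625, 0.0169]
eef_rot: [3.141, -0.613, 1.048]
force: [-0.0, -0.1, -0.0]
grip_width: 0.0426
grip_force: 0.0
```

Request:
jog_arm:
  motion:
    - [0.002,0,0.0014,0,0,0,-0.1]
    - [0.002,0,0.0014,0,0,0,-0.1]
    - [0.002,0,0.0014,0,0,0,-0.1]
    - [0.003,0,0.0021,0,0,0,-0.1]
    - [0.003,0,0.0021,0,0,0,-0.1]

```text
time_s: 17.1
ee_pos: [0.3725, 0.2748, 0.0166]
eef_rot: [-3.141, -0.612, 1.048]
force: [-1.0, -2.2, 0.6]
grip_width: 0.0428
grip_force: 1.0
```

```bash
python3 chk.py s13;python3 - <<'E'
from push import *
plan.OFF=.026
c=cur();print(ctrl.get_obs()["qpos"].round(2))
e=H-.045*u(psi);r,c=go(c,pose(e,psi),8);print("push");show(r,-.1)
r,c=go(c,pose(H,psi),10);print("in");show(r,-.1)
E
```

```text
red []
tcp [0.37283503 0.27515364 0.01680997] 1.0478431666172374 expected bottle [0.38582049 0.29767869] F [-1.1945693  -1.1501783   0.33350886]
blob [ 272  256   38   64 1439]
0.03 row 302 seen 273 295 mid 284.0 expected 282.0
0.06 row 292 seen 272 297 mid 284.5 expected 281.8
0.09 row 282 seen 272 304 mid 288.0 expected 281.6
[ 0.33  0.26  2.29  1.31  0.4  -0.34]
push
[0.005,-0.001,0.003,0.008,-0,-0.011,-0.1],
[0.004,-0.001,0.003,0.007,-0.001,-0.011,-0.1],
[0.005,-0.001,0.003,0.008,0,-0.011,-0.1],
[0.005,-0.001,0.004,0.008,-0,-0.011,-0.1],
[0.005,-0.001,0.003,0.008,-0,-0.011,-0.1],
[0.004,-0.001,0.003,0.007,-0.001,-0.011,-0.1],
[0.005,-0.001,0.003,0.008,0,-0.011,-0.1],
[0.005,-0,0.003,0.008,-0,-0.011,-0.1],
in
[0.004,-0,0.003,-0,-0,-0,-0.1],
[0.003,-0,0.002,-0,-0,-0,-0.1],
[0.004,-0,0.003,-0,-0,-0,-0.1],
[0.004,-0,0.002,-0,-0,-0,-0.1],
[0.003,-0,0.003,-0,-0,-0,-0.1],
[0.004,-0,0.003,-0,-0,-0,-0.1],
[0.004,-0,0.002,-0,-0,-0,-0.1],
[0.004,-0,0.003,-0,-0,-0,-0.1],
[0.003,-0,0.002,-0,-0,-0,-0.1],
[0.004,-0,0.003,-0,-0,-0,-0.1],
```

Request:
jog_arm:
  motion:
    - [0.004,-0.001,0.0025,0.008,0,-0.011,-0.1]
    - [0.004,-0.001,0.0025,0.008,0,-0.011,-0.1]
    - [0.004,-0.001,0.0025,0.008,0,-0.011,-0.1]
    - [0.004,-0.001,0.003,0.008,0,-0.011,-0.1]
    - [0.004,-0.001,0.003,0.008,0,-0.011,-0.1]

```text
time_s: 17.65
ee_pos: [0.3797, 0.2987, 0.0173]
eef_rot: [-3.14, -0.613, 1.116]
force: [-0.5, -1.5, 0.2]
grip_width: 0.042
grip_force: 1.3
```

```bash
python3 chk.py s14; cat > top.py <<'E'
from h import *
import sys
t=snap("top",sys.argv[1]).astype(int)
# dark bottle + white cap region near expected
o=ctrl.get_obs();p=np.array(o["ee_pos"]);h=o["eef_rot"][2];g=p[:2]+.026*np.array([np.cos(h),np.sin(h)])
e=proj("top",[[*g,.193]])[0];x,y=e.round().astype(int)
w=t[y-9:y+10,x-9:x+10].min(2);yy,xx=np.where(w>190);print("cap expected",e,"seen",xx.mean()+x-9,yy.mean()+y-9,len(xx))
if len(xx):print("cap world",at("top",(xx.mean()+x-9,yy.mean()+y-9),.193)[:2],"exp",g)
E
python3 top.py t14
```

```text
red [(235, np.int64(355), np.int64(355)), (255, np.int64(349), np.int64(353))]
tcp [0.38005304 0.29919701 0.01742895] 1.117386585185705 expected bottle [0.3914419  0.32256994] F [-0.44940067 -0.03612497 -0.08798964]
blob [ 261  260   38   64 1474]
0.03 row 307 seen 263 286 mid 274.5 expected 272.4
0.06 row 297 seen 262 286 mid 274.0 expected 272.1
0.09 row 286 seen 262 293 mid 277.5 expected 271.8
cap expected [172.65554485 269.27988483] seen 172.75524475524475 270.041958041958 143
cap world [0.38945975 0.3219649 ] exp [0.39122685 0.32222801]
```

Request:
jog_arm:
  motion:
    - [0.004,-0.001,0.0028,0.008,0,-0.011,-0.1]
    - [0.004,0,0.0028,0.008,0,-0.011,-0.1]
    - [0.004,0,0.0028,0.004,0,-0.006,-0.1]
    - [0.003,0,0.0021,0,0,0,-0.1]
    - [0.003,0,0.0021,0,0,0,-0.1]

```text
time_s: 18.25
ee_pos: [0.388, 0.3189, 0.0172]
eef_rot: [-3.14, -0.613, 1.149]
force: [-0.9, -2.7, 0.6]
grip_width: 0.0425
grip_force: 1.1
```

Request:
jog_arm:
  motion:
    - [0.003,0,0.0021,0,0,0,-0.1]
    - [0.003,0,0.0021,0,0,0,-0.1]
    - [0.003,0,0.0021,0,0,0,-0.1]
    - [0.003,0,0.0021,0,0,0,-0.1]

```text
time_s: 18.65
ee_pos: [0.394, 0.3323, 0.0173]
eef_rot: [-3.14, -0.613, 1.149]
force: [-1.9, -1.6, -1.2]
grip_width: 0.0423
grip_force: 1.1
```

```bash
python3 chk.py s15; python3 top.py t15;python3 - <<'E'
from push import *
plan.OFF=.026
r,c=go(cur(),pose(H,psi),8);show(r,-.1)
E
```

```text
red [(255, np.int64(333), np.int64(353))]
tcp [0.39422786 0.33263982 0.01743977] 1.149473222976677 expected bottle [0.40486103 0.35636609] F [ 0.42901045 -0.63874318 -0.25314716]
blob [ 245  264   39   66 1490]
0.03 row 312 seen 248 271 mid 259.5 expected 257.3
0.06 row 302 seen 247 271 mid 259.0 expected 256.7
0.09 row 291 seen 246 278 mid 262.0 expected 256.2
cap expected [158.34873151 263.4729339 ] seen 159.57264957264957 264.45299145299145 117
cap world [0.40239091 0.35324481] exp [0.40466644 0.35618045]
[0.003,-0,0.002,0,-0,-0.001,-0.1],
[0.003,-0,0.002,0,-0.001,-0,-0.1],
[0.003,-0,0.002,0.001,0,-0.001,-0.1],
[0.003,-0,0.002,-0,-0,-0,-0.1],
[0.004,-0.001,0.002,0,-0,-0.001,-0.1],
[0.003,0,0.003,0,-0.001,-0,-0.1],
[0.003,0,0.002,0.001,-0,-0.001,-0.1],
[0.003,0,0.002,-0,-0,-0.001,-0.1],
```

Request:
jog_arm:
  motion:
    - [0.003,0,0.0021,0,0,0,-0.1]
    - [0.003,0,0.0021,0,0,0,-0.1]
    - [0.003,0,0.0021,0,0,0,-0.1]
    - [0.003,0,0.0021,0,0,0,-0.1]
    - [0.002,0,0.0014,0,0,0,-0.1]

```text
time_s: 19.25
ee_pos: [0.401, 0.348, 0.0174]
eef_rot: [-3.14, -0.613, 1.149]
force: [-0.4, -1.3, 0.2]
grip_width: 0.0425
grip_force: 1.0
```

Request:
jog_arm:
  motion:
    - [0.0016,0,0.0011,0,0,0,-0.1]
    - [0.0016,0,0.0011,0,0,0,-0.1]
    - [0.0008,0,0.0006,0,0,0,-0.1]

```text
time_s: 19.55
ee_pos: [0.4029, 0.3522, 0.0174]
eef_rot: [-3.14, -0.613, 1.149]
force: [-1.1, -1.2, 0.5]
grip_width: 0.0425
grip_force: 1.0
```

```bash
python3 chk.py s16; python3 top.py t16
```

```text
red [(235, np.int64(353), np.int64(355)), (255, np.int64(333), np.int64(353))]
tcp [0.40294406 0.35224541 0.01740562] 1.1493999071945642 expected bottle [0.41357897 0.37597089] F [-0.79313402 -0.88686697 -0.90699256]
blob [ 235  267   40   63 1465]
0.03 row 315 seen 237 262 mid 249.5 expected 248.0
0.06 row 304 seen 237 262 mid 249.5 expected 247.3
0.09 row 294 seen 236 268 mid 252.0 expected 246.6
cap expected [150.09023287 259.66290168] seen 149.9090909090909 259.5104895104895 143
cap world [0.41386494 0.37634877] exp [0.41351016 0.37591146]
```

Still sliding with no back-board contact. I'll continue in small steps.

Request:
jog_arm:
  motion:
    - [0.0016,0,0.0011,0,0,0,-0.1]
    - [0.0016,0,0.0011,0,0,0,-0.1]
    - [0.0008,0,0.0006,0,0,0,-0.1]

```text
time_s: 19.95
ee_pos: [0.4049, 0.3567, 0.0174]
eef_rot: [-3.14, -0.613, 1.149]
force: [-1.1, -0.4, -0.3]
grip_width: 0.0424
grip_force: 1.0
```

Request:
jog_arm:
  motion:
    - [0.0008,0,0.0006,0,0,0,-0.1]
    - [0.0008,0,0.0006,0,0,0,-0.1]
    - [0.0008,0,0.0006,0,0,0,-0.1]

```text
time_s: 20.25
ee_pos: [0.4061, 0.3594, 0.0173]
eef_rot: [-3.14, -0.613, 1.149]
force: [-0.8, -2.6, 0.2]
grip_width: 0.0423
grip_force: 1.1
```

Request:
jog_arm:
  motion:
    - [0.0008,0,0.0006,0,0,0,-0.1]
    - [0.0008,0,0.0006,0,0,0,-0.1]

```text
time_s: 20.45
ee_pos: [0.4069, 0.3612, 0.0173]
eef_rot: [-3.14, -0.613, 1.149]
force: [-1.2, -2.1, 0.1]
grip_width: 0.0424
grip_force: 1.1
```

Request:
jog_arm:
  motion:
    - [0.0008,0,0.0006,0,0,0,-0.1]
    - [0.0008,0,0.0006,0,0,0,-0.1]

```text
time_s: 20.65
ee_pos: [0.4078, 0.363, 0.0172]
eef_rot: [-3.14, -0.613, 1.149]
force: [-0.8, -2.5, 1.2]
grip_width: 0.0427
grip_force: 1.2
```

Request:
jog_arm:
  motion:
    - [0.0008,0,0.0006,0,0,0,-0.1]
    - [0.0008,0,0.0006,0,0,0,-0.1]

```text
time_s: 20.85
ee_pos: [0.4086, 0.3648, 0.0171]
eef_rot: [-3.14, -0.613, 1.149]
force: [-2.3, -4.6, 1.0]
grip_width: 0.042
grip_force: 2.4
```

Request:
jog_arm:
  motion:
    - [0.0008,0,0.0006,0,0,0,-0.1]
    - [0.0008,0,0.0006,0,0,0,-0.1]

```text
time_s: 21.05
ee_pos: [0.409, 0.366, 0.0166]
eef_rot: [-3.14, -0.612, 1.149]
force: [-7.0, -17.2, 8.4]
grip_width: 0.0426
grip_force: 9.9
```

```bash
python3 chk.py s17; python3 top.py t17
```

```text
red [(235, np.int64(348), np.int64(355)), (255, np.int64(333), np.int64(353))]
tcp [0.40902849 0.36597634 0.01662178] 1.1489378580232994 expected bottle [0.41967436 0.38969691] F [ -6.6785015  -13.29205732   7.35333315]
blob [ 229  269   39   61 1306]
0.03 row 317 seen 238 256 mid 247.0 expected 241.5
0.06 row 306 seen 234 256 mid 245.0 expected 240.7
0.09 row 296 seen 230 262 mid 246.0 expected 239.8
cap expected [144.36950755 257.02889279] seen 143.14746543778801 257.2073732718894 217
cap world [0.4192133  0.39252719] exp [0.4196355 0.3896317]
```

The force has risen along the push axis, so the bottle is against the back board. Retreating straight back.

Request:
jog_arm:
  motion:
    - [-0.001,0,-0.0007,0,0,0,-0.1]
    - [-0.002,0,-0.0014,0,0,0,-0.1]
    - [-0.004,0,-0.0028,0,0,0,-0.1]
    - [-0.005,0,-0.0035,0,0,0,-0.1]
    - [-0.005,0,-0.0035,0,0,0,-0.1]

```text
time_s: 21.65
ee_pos: [0.4006, 0.3472, 0.017]
eef_rot: [-3.14, -0.613, 1.149]
force: [-0.9, 0.5, -0.2]
grip_width: 0.042
grip_force: 0.0
```

Request:
jog_arm:
  motion:
    - [-0.005,0,-0.0035,0,0,0,-0.1]
    - [-0.005,0,-0.0035,0,0,0,-0.1]
    - [-0.005,0,-0.0035,0,0,0,-0.1]
    - [-0.005,0,-0.0035,0,0,0,-0.1]
    - [-0.003,0,-0.0021,0,0,0,-0.1]

```text
time_s: 22.15
ee_pos: [0.3892, 0.3215, 0.0169]
eef_rot: [-3.14, -0.613, 1.149]
force: [0.5, -0.2, -0.4]
grip_width: 0.0423
grip_force: 0.0
```

Request:
jog_arm:
  motion:
    - [0.016,0,-0.023,0,0,0,-0.1]
    - [0.016,0,-0.023,0,0,0,-0.1]
    - [0.016,0,-0.023,0,0,0,-0.1]
    - [0.016,0,-0.023,0,0,0,-0.1]
    - [0,0,0,0,0,0,-0.1]

```text
time_s: 22.65
ee_pos: [0.3906, 0.3219, 0.1325]
eef_rot: [3.138, -0.617, 1.152]
force: [0.4, -0.2, -1.0]
grip_width: 0.0426
grip_force: 0.0
```

```bash
python3 - <<'E'
from fit import *
print(ctrl.get_obs()["ee_pos"],ctrl.get_obs()["force"],ctrl.get_obs()["time_s"])
t=snap("top","t18").astype(int);s=snap("scene","s18").astype(int)
for g in([.417,.386],):
    e=proj("top",[[*g,.193]])[0];x,y=e.round().astype(int);w=t[y-9:y+10,x-9:x+10].min(2);yy,xx=np.where(w>190)
    print("cap top",at("top",(xx.mean()+x-9,yy.mean()+y-9),.193)[:2],len(xx))
    e=proj("scene",[[*g,.193]])[0];x,y=e.round().astype(int);print("exp cap px",e)
    w=s[y-12:y+13,x-12:x+13].min(2);yy,xx=np.where(w>170);print("cap scene px",xx.mean()+x-12,yy.mean()+y-12,len(xx))
    e=proj("scene",[[*g,.05]])[0];m=(s.max(2)<75)
    for z in(.05,.08,.1):
        q=proj("scene",[[*g,z]])[0];r=int(round(q[1]));x0=int(q[0]);xs=np.where(m[r,x0-25:x0+25])[0]+x0-25;print(z,xs.min(),xs.max(),(xs.min()+xs.max())/2,"exp",q[0].round(1))
# what else changed since the start
s1=cv2.imread("pics/s1.png")[:,:,::-1].astype(int);d=(np.abs(s-s1).max(2)>60).astype(np.uint8);n,l,st,ce=cv2.connectedComponentsWithStats(d)
print(st[(st[:,4]>15)][1:])
t1=cv2.imread("pics/t1.png")[:,:,::-1].astype(int);d=(np.abs(t-t1).max(2)>60).astype(np.uint8);n,l,st,ce=cv2.connectedComponentsWithStats(d);print(st[(st[:,4]>15)][1:])
E
```

```text
[0.39059512 0.32185752 0.13250798] [ 0.35804431 -0.18391751 -0.95541741] 22.65
cap top [0.41899826 0.38959207] 179
exp cap px [239.09283271 256.00547499]
cap scene px 237.85526315789474 259.17105263157896 228
0.05 235 255 245.0 exp 243.1
0.08 230 255 242.5 exp 242.3
0.1 216 254 235.0 exp 241.7
[[ 434    0   98   83 3972]
 [ 502   55   58   71 1804]
 [ 495   59   10   25  123]
 [ 428   76    3    7   16]
 [ 411   87   19    8   65]
 [ 502   87   58  105 2467]
 [ 404   92   16    6   60]
 [ 480   95   20   29  147]
 [ 419   96   11   13   84]
 [ 499  106   17    9   92]
 [ 266  109  161  165 7712]
 [ 495  117   17   30  259]
 [ 451  122   11    7   58]
 [ 438  128   46   44  867]
 [ 425  149    9    7   33]
 [ 416  160   18   27  297]
 [ 404  166   96  102 4723]
 [ 480  201   10   13   34]
 [ 270  203    7    7   19]
 [ 500  204   60   24  142]
 [ 229  251   50   87 1795]
 [ 275  258   17   21  120]
 [ 434  274   43   31  472]
 [ 286  288   48   28  357]
 [ 551  295    9   33  157]
 [ 406  316   23   20   65]
 [ 334  331   27   27  100]
 [ 449  334   11   10   36]
 [ 475  335   17    9   29]
 [ 523  347   13    3   21]
 [ 518  351   11    9   67]
 [ 498  356   62   49 1713]]
[[ 244  228   29   41  624]
 [ 150  244  109   50 2410]
 [ 142  252   12   14  125]
 [ 186  292    9   13   82]
 [ 168  307    5    7   20]
 [ 173  311   78   14  452]
 [ 347  337   32   19  300]
 [ 330  339   14    9   71]
 [ 334  347   11   12   81]
 [ 257  353    8    5   16]
 [ 285  361   85   59 2153]
 [ 302  376   14   10  105]
 [ 247  380   16   40  404]
 [ 253  388    7    7   31]
 [ 260  391    5    9   23]
 [ 264  394    6    6   25]
 [ 272  394    7   10   25]
 [ 276  397    8    7   35]
 [ 285  397    8   11   35]
 [ 379  396    3   24   34]
 [ 401  405   15   15   32]]
```

```bash
python3 -c "
from station import ctrl;print(ctrl.hand_in())"
```

```text
the job is handed in; nothing more can be done
None
```

I pushed the loose dark bottle into the empty holder and handed the job in, with no verdict returned. The bottle ended upright against the back board. The red bottle, which you hadn't listed, was tilted briefly by the gripper body in the first push and then stood up again with its base barely moved. In the closing image comparison, none of the other bystanders I could see had moved.

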